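# Set the drive stand on its kickstand and hold it upright

### The job

Clear the driver-bit case off the drive stand's base plate by laying it flat in the white tray, then flip the stand's kickstand down past its centre so that it snaps to its stop. Then bring the forward-leaning frame upright, so that the kickstand foot comes down to the base plate, and finish while still holding it there with the fingers: it tips forward again if let go. Leave the screwdriver, the small drive and the black box where they are.

Things in the scene. Friction and masses are not known exactly. Their poses are not given: they have to be found in the camera images.
- stand: fixed drive stand: aluminium base plate 230 x 250 x 8 mm on the bench, its top 8 mm over the bench, with the hub (tilt axis) standing on it. Origin on the bench straight below the middle of the tilt axis; x points to the back of the stand (the kickstand side, away from the robot at yaw 0), y along the tilt axis, z up. The plate reaches x -90 to +140 mm and y -115 to +135 mm.
- hub (a point): middle of the horizontal tilt axis of the frame, 30 mm over the bench; axes as the stand's.
- frame (a joint): tilt of the frame about the stand's y axis, rad: 0 upright, negative leaning forward (towards the stand's -x). It starts at its front stop, -0.25, and its weight and a light spring in the hub always tip it back there when let go (pushing at the top bar it takes 3 to 4 N to leave the front stop and about 2 N upright). With the kickstand down, the foot meets the base plate at about 0 and stops it from going farther back; with the kickstand folded nothing stops it before +0.45.
- bar (a point): centre of the frame's round top bar, 16 mm in diameter, 170 mm long, along the stand's y, 190 mm from the tilt axis (220 mm over the bench when upright). Free space of about 55 mm below the bar, between the two side tubes (14 mm) which stand at y +-85 mm; below that an opened hard drive 147 x 100 x 26 mm is fixed to the front (the frame weighs about 0.85 kg). x of this point is the back normal of the frame.
- kick (a joint): swing of the kickstand, rad: 0 folded (sticking out sideways to the stand's +y and a little up), 2.0 fully down at its stop. A spring holds it at either end; it tips over at about 0.5 and beyond that snaps down by itself. Pushing takes up to 4 N, 80 mm from its pivot. The swing axis, in axes that tilt with the frame (those of the bar point), is (-0.939, 0, -0.343), right-handed: the leg moves down and somewhat backwards.
- kick_pivot (a point): pivot of the kickstand, on the frame's left (+y) edge: 14 mm behind the frame's plane, 103 mm to +y, 90 mm from the tilt axis.
- kick_tip (a point): centre of the kickstand's round rubber foot (18 mm in diameter), 110 mm from the pivot; the leg is a straight round dark bar 12 mm in diameter from the pivot to here. The foot when down and the frame upright rests on the base plate, 52 mm behind the tilt axis.
- case_center (a point): centre (half-way up) of the black driver-bit case with rows of steel bits in its top: 80 (x) x 45 (y) x 28 mm (z), 0.1 to 0.15 kg, loose, lying on the base plate under the kickstand's landing place, within 12 degrees of the stand's yaw.
- bitcase: the same bit case; origin at the centre of its underside.
- tray: fixed white open tray, 150 (x) x 200 (y) x 22 mm, walls and floor 5 mm; origin at the centre of its underside, z up.
- driver: bystander: screwdriver with blue handle, 160 mm long, lying on the bench; origin under its middle. Leave alone.
- ssd: bystander: small flat drive 100 x 70 x 10 mm on the bench; origin under its centre. Leave alone.
- blocker: bystander: black electronics box 75 x 130 x 34 mm behind the stand; origin under its centre. Leave alone.

How it is judged:
On the way, in this order (a step that is already met when the one before it is completed fails the run):
1. the bit case lies flat in the tray, let go, with the kickstand still folded (x of case_center in the frame of tray between -0.07 and 0.07 m and y of case_center in the frame of tray between -0.095 and 0.095 m and z of case_center in the frame of tray between 0.01 and 0.03 m and angle between case_center's own z axis and vertical below 0.2 rad and contact force between bitcase and the fingers below 0.1 N and value of joint kick below 0.5 rad), for 0.2 s.
2. the kickstand is down at its stop, with the frame not yet upright (value of joint kick above 1.85 rad and value of joint frame below -0.1 rad), for 0.2 s.
At the end, for the whole second after the job is handed in: The bit case lies flat in the white tray, let go; the kickstand is down at its stop (over 1.85 rad); the frame is upright within 0.08 rad and still, held by the fingers with at least 0.4 N (x of case_center in the frame of tray between -0.07 and 0.07 m and y of case_center in the frame of tray between -0.095 and 0.095 m and z of case_center in the frame of tray between 0.01 and 0.03 m and angle between case_center's own z axis and vertical below 0.2 rad and contact force between bitcase and the fingers below 0.1 N and value of joint kick above 1.85 rad and value of joint frame between -0.08 and 0.08 rad and velocity of joint frame between -0.1 and 0.1 rad/s and contact force between the fingers and stand above 0.4 N); the arm keeps its last pose, push and grip.
It fails at once if the screwdriver is moved more than 30 mm (distance of driver from where it was at the start of the episode above 0.03 m).
It fails at once if the small drive is moved more than 30 mm (distance of ssd from where it was at the start of the episode above 0.03 m).
It fails at once if the black box is moved more than 30 mm (distance of blocker from where it was at the start of the episode above 0.03 m).
It also fails if it takes over 69 s, if anything falls off the work surface, if the arm or the gripper's body presses on something with over 40 N, if the wrist force passes 120 N, or if a joint passes its speed limit or range.

### The arm

A 6-joint arm with a two-finger parallel gripper is mounted at the origin on the work surface. World frame = base frame: x ahead of the robot, y to its left, z up, the work surface at z = 0. Lengths are in m, angles in rad, forces in N, time in s.
With the tool pointing down it reaches from about 0.225 to 0.875 m from the base axis. Payload 3.4 kg.
Tool frame: the origin (TCP) lies at the very end of the fingers, on their centre line; the grasp point (between the pads) lies 19 mm behind it; z points along the fingers, y is the direction in which the jaws open and shut (so a half turn about z gives the same grasp; the last joint's range is limited). The gripper opens to 85 mm and grips with 20 to 120 N. Pads are 22 mm wide; open, the fingers measure 114 mm over their backs; the gripper's body (76 mm by 85 mm) begins 54 mm behind the grasp point. The pads swing forward as they close: fully open they stand 13 mm farther back than shut.
Start: joints at [1.054, 0.276, 1.505, -0, 1.361, -0.121], TCP at [0.222, 0.531, 0.231] pointing down, gripper open.
Joint ranges: [-2.89, 2.89], [-0.75, 2.08], [0.22, 2.7], [-1.18, 4.32], [0.11, 2.71], [-2.7, 2.7]. Speed limits (rad/s): [2.57, 2.57, 3.14, 3.14, 3.14, 3.14].

### API

Orientations are given as a unit quaternion [w, x, y, z].
In Python, from rig import manip gives the robot as it stands. The module is installed in compiled form; this text tells all that it offers.
- The arm moves only by the tool carry_out, never from a script. Its argument "moves" is one flat list of numbers, 5 for each row, row after row: the opening in per cent of the stroke, from 0 (shut) to 100 (fully open), then the shift along the world's x, y, z in cm, then the turn about the world's z in rad. A call has exactly 10 rows; each row shifts and turns the commanded pose from where the row before left it; what a row does not reach is not made up. A row lasts 1/10 s, in which the tool goes at most 50 mm and 8.59 degrees, less where a joint would pass 70% of its speed; a pose out of reach is approached as far as the arm can. A call is refused whole if a number of a shift passes 5 or a number of a turn 0.15, either way. A call with a gripper value outside its range is refused whole. The fingers move at their own pace and stop on an object; "squeeze" is the grip in N (left out, the last holds). Time passes only in rows, so rows that do not move let the fingers close, or fill a call up. It gives the time, the measured TCP pose, the force and the opening at its end, in the units of the state.
- manip.get_state(): the state, without advancing time (a new reading comes with each control period).
- manip.get_image(name): name is "scene" or "top" or "wrist"; returns the picture (480x640x3 uint8, red, green, blue); there is no depth.
- manip.camera_info(name): a dict with "fov_y" (degrees; the focal length in pixels is half the picture's height over the tangent of half this angle, whatever the lens; pixels are square), "cx", "cy" (the principal point, pixels), "rvec" (rotation vector, rad) and "tvec" (3), from world to camera coordinates, as OpenCV has them; the wrist camera has in their place "hand_eye" (4x4, takes a point from camera to tool coordinates, whose origin is the TCP and whose axes are the flange's). Camera axes: x right, y down, z forward; pixel columns grow to the right and rows downward; lengths in m; the calibration is good to about 2 mm. A picture is of the moment at which its call begins: read the wrist's pose just before it. camera_info takes no time and is no camera call.
- manip.sign_off(): hands the job in, once; it reports no verdict.
The state is a dict: "clock": time; "qpos": joint angles; "qd": joint speeds; "effort": joint torques, N m; "position": TCP position; "ee_rot": TCP orientation; "contact_force": force on the tool from outside, world axes, zero at the start; "moment": the same for the moment, N m; "width": finger opening in m.
Only numpy, scipy, OpenCV 4.12 (cv2) and the standard library are available. Lean on these libraries where they do the work, as an engineer would, in place of code of your own. Each camera call takes 0.05 s, during which the arm holds its last target. There are 200 camera calls.

## Working session

There is one attempt and no reset: what is moved stays moved. The work goes in short steps, Python scripts to look and compute and a tool call to move; the robot and the scene stay as the last step left them, time stands still between calls to the robot, and variables do not carry over. Pictures are saved under pics/ and viewed, about 8 in all and at most 12, crops included, and the job is handed in when it is done.

Besides the shell and the picture viewer there is one more tool, called after "Call:" as a command line: name --argument value ..., lists and objects as JSON in quotes. carry_out: Moves the arm, as the interface text tells. Its arguments: {"type":"object","properties":{"moves":{"type":"array","items":{"type":"number"}},"squeeze":{"type":"number"}},"required":["moves"]}

```bash
mkdir -p pics; python3 - <<'E'
from rig import manip
import cv2
s=manip.get_state();print({k:s[k] for k in('clock','position','ee_rot','contact_force','width')})
for n in('scene','top','wrist'):
    im=manip.get_image(n);cv2.imwrite(f'pics/{n}0.png',im[:,:,::-1]);print(n,manip.camera_info(n))
E
```

```text
{'clock': 0.0, 'position': array([0.22142879, 0.53005543, 0.23041651]), 'ee_rot': array([-2.89060359e-04,  1.96611315e-01,  9.80481054e-01, -9.00046178e-04]), 'contact_force': array([0.50811268, 0.59109561, 1.11801264]), 'width': 0.08526294791583344}
scene {'fov_y': 52.240385881302174, 'cx': 316.91558061200755, 'cy': 229.35134510369133, 'rvec': array([ 2.28003973,  0.9761668 , -0.32671432]), 'tvec': array([-0.48016923, -0.21265181,  1.76017764])}
top {'fov_y': 55.60845564112575, 'cx': 316.1447878395214, 'cy': 235.68697465464538, 'rvec': array([ 2.17980003, -2.04372544,  0.20599708]), 'tvec': array([0.01170539, 0.64059104, 1.07060021])}
wrist {'fov_y': 61.509998827112135, 'cx': 322.0997623661774, 'cy': 241.19663413030943, 'hand_eye': array([[-9.69685545e-04, -9.53778395e-01, -3.00509288e-01,
         7.62026742e-02],
       [ 9.99999508e-01, -9.86997275e-04, -9.42013845e-05,
        -5.64929989e-04],
       [-2.06754604e-04, -3.00509232e-01,  9.53778884e-01,
        -1.42674406e-01],
       [ 0.00000000e+00,  0.00000000e+00,  0.00000000e+00,
         1.00000000e+00]])}
```

View pics/top0.png

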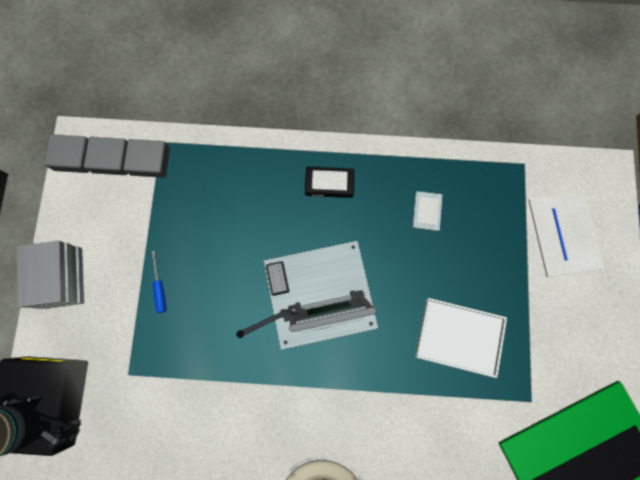

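View pics/scene0.png

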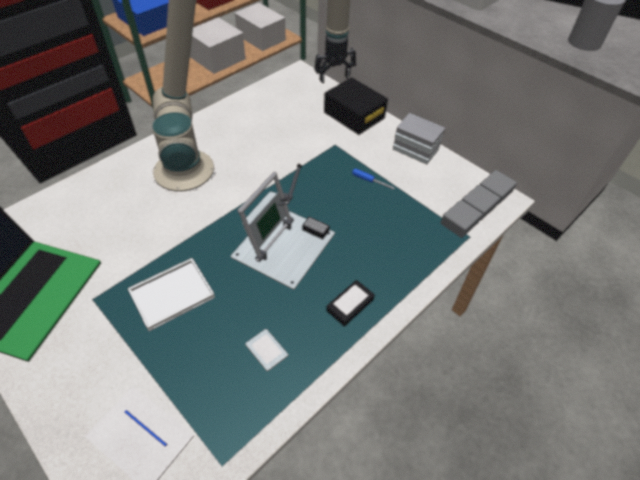

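Top view: plate corners near (264,260), (358,241), (378,328) and (281,348). The bit case is at (277,278), the tray at (462,337), the kick foot at (239,334), and the top bar runs (290,326)–(375,310). I'll turn these into positions.

```bash
cat >h.py <<'E'
import numpy as np,cv2
from rig import manip
from scipy.spatial.transform import Rotation as R
def cam(n,st=None):
    c=manip.camera_info(n);f=240/np.tan(np.radians(c['fov_y']/2))
    K=np.array([[f,0,c['cx']],[0,f,c['cy']],[0,0,1]])
    if 'rvec' in c: Rm=cv2.Rodrigues(c['rvec'])[0];t=c['tvec']
    else:
        q=st['ee_rot'];T=np.eye(4);T[:3,:3]=R.from_quat(np.r_[q[1:],q[0]]).as_matrix();T[:3,3]=st['position']
        T=np.linalg.inv(T@c['hand_eye']);Rm=T[:3,:3];t=T[:3,3]
    return K,Rm,t
def ray(C,px):
    K,Rm,t=C;d=Rm.T@np.linalg.solve(K,[px[0],px[1],1]);return -Rm.T@t,d/np.linalg.norm(d)
def onz(C,px,z):
    o,d=ray(C,px);return o+d*(z-o[2])/d[2]
def tri(C1,p1,C2,p2):
    o1,d1=ray(C1,p1);o2,d2=ray(C2,p2);s=np.linalg.lstsq(np.c_[d1,-d2],o2-o1,rcond=None)[0]
    a,b=o1+s[0]*d1,o2+s[1]*d2;return (a+b)/2,np.linalg.norm(a-b)
def proj(C,P):
    K,Rm,t=C;p=K@(Rm@np.asarray(P)+t);return p[:2]/p[2]
E
python3 - <<'E'
from h import *
np.set_printoptions(precision=4,suppress=True)
T=cam('top');im=cv2.imread('pics/top0.png');hsv=cv2.cvtColor(im,cv2.COLOR_BGR2HSV)
def big(m,roi):
    z=np.zeros(m.shape,np.uint8);x0,y0,x1,y1=roi;z[y0:y1,x0:x1]=m[y0:y1,x0:x1]*255
    c=max(cv2.findContours(z,cv2.RETR_EXTERNAL,cv2.CHAIN_APPROX_NONE)[0],key=cv2.contourArea);return c
def rep(name,c,z):
    P=np.array([onz(T,p,z)[:2] for p in c[:,0]],np.float32)
    r=cv2.minAreaRect(P);print(name,np.array(r[0]),np.array(r[1]),r[2]);return cv2.boxPoints(r)
print(rep('plate',big((hsv[...,1]<70)&(hsv[...,2]>110),(255,232,388,356)),.008))
print(rep('tray',big((hsv[...,1]<70)&(hsv[...,2]>110),(405,285,520,390)),.022))
rep('ssd',big((hsv[...,1]<70)&(hsv[...,2]>110),(405,185,450,235)),.01)
rep('case',big((hsv[...,2]<105),(268,262,289,297)),.036)
for p in[(352.5,246),(371,324),(286,342)]:print('hole',onz(T,p,.008))
for a in ('top','scene'):
    i=cv2.imread(f'pics/{a}0.png');x,y,w,h=(225,232,160,120) if a=='top' else (222,160,120,130)
    cv2.imwrite(f'pics/c_{a}.png',cv2.resize(i[y:y+h,x:x+w],None,fx=5,fy=5 if a=='top' else 4.5,interpolation=2))
a=cv2.imread('pics/c_top.png');b=cv2.imread('pics/c_scene.png')
cv2.imwrite('pics/both.png',cv2.resize(np.hstack([a[:585],b[:585]]),(800,334)))
print(im[334,239],im[278,277])
E
```

```text
plate [0.5289 0.0432] [0.1722 0.2516] 15.71769905090332
[[ 0.412   0.141 ]
 [ 0.4801 -0.1012]
 [ 0.6459 -0.0545]
 [ 0.5777  0.1876]]
tray [ 0.4152 -0.3219] [0.2054 0.1533] 79.5784683227539
[[ 0.3213 -0.409 ]
 [ 0.472  -0.4368]
 [ 0.5091 -0.2348]
 [ 0.3584 -0.2071]]
ssd [ 0.7366 -0.2353] [0.072  0.1019] 86.2303695678711
case [0.5302 0.1448] [0.081  0.0446] 16.14664649963379
hole [ 0.6287 -0.0428  0.008 ]
hole [ 0.4321 -0.099   0.008 ]
hole [0.3743 0.1115 0.008 ]
[19 19 17] [150 151 147]
```

View pics/c_top.png

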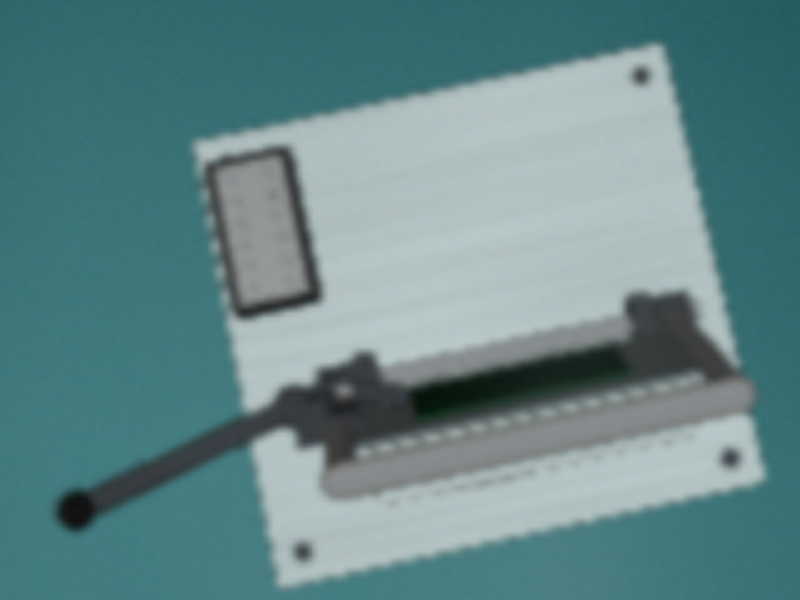

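View pics/c_scene.png

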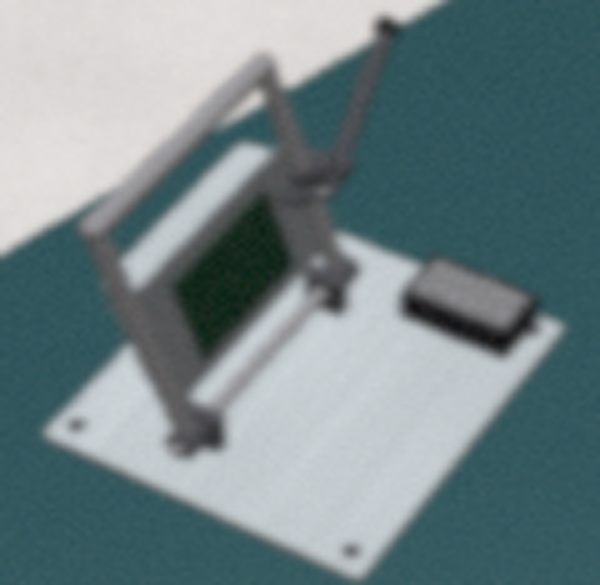

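The crops show the plate with the bit case at its back-left and the frame leaning forward. The kick foot is at about top (240,334) / scene (299.4,166). Next I'll fit the stand pose and check it against the bar and foot.

```bash
cat >>h.py <<'E'
np.set_printoptions(precision=4,suppress=True)
E
python3 - <<'E'
from h import *
T=cam('top');S=cam('scene')
px=[(263.6,260.6),(357.4,241),(378,328),(281,349)]
W=np.array([onz(T,p,.008)[:2] for p in px]);M=np.array([(.14,.135),(.14,-.115),(-.09,-.115),(-.09,.135)])
a=M-M.mean(0);b=W-W.mean(0);yaw=np.arctan2((a[:,0]*b[:,1]-a[:,1]*b[:,0]).sum(),(a*b).sum())
c,s=np.cos(yaw),np.sin(yaw);Rz=np.array([[c,-s],[s,c]]);o=W.mean(0)-Rz@M.mean(0)
print('yaw',yaw,'o',o,'res',W-(M@Rz.T+o))
def fp(p,th):   # frame coords -> world; p relative to the hub
    Ry=R.from_euler('y',th).as_matrix();q=Ry@np.array(p)+[0,0,.03];return np.r_[Rz@q[:2]+o,q[2]]
ax=np.array([-.939,0,-.343]);ax/=np.linalg.norm(ax)
piv=np.array([.014,.103,.09])
# known: measured tip
for n,t,sc in[('tip',(240,334),(299.4,166)),('barL',(290.9,327.5),(275.2,174.5)),('barR',(374.5,310.5),(241,209))]:
    P,e=tri(T,t,S,sc);q=np.r_[Rz.T@(P[:2]-o),P[2]-.03];print(n,P,e,'stand',q,'framecoord',R.from_euler('y',.25).as_matrix()@q)
for n,p in[('barL',(0,.085,.19)),('barR',(0,-.085,.19)),('piv',piv)]:
    P=fp(p,-.25);print(n,P,proj(T,P),proj(S,P))
E
```

```text
yaw 0.2748982345477567 o [0.4782 0.0176] res [[-0.0008 -0.0002]
 [-0.0013  0.0002]
 [ 0.0006  0.0005]
 [ 0.0016 -0.0005]]
tip [0.3909 0.2057 0.1572] 0.004180072654130386 stand [-0.033   0.2047  0.1272] framecoord [-0.0005  0.2047  0.1314]
barL [0.4113 0.0915 0.21  ] 0.0014111535246974082 stand [-0.0444  0.0893  0.18  ] framecoord [0.0016 0.0893 0.1854]
barR [ 0.4585 -0.0769  0.2232] 0.007219137285242783 stand [-0.0446 -0.0856  0.1932] framecoord [ 0.0046 -0.0856  0.1982]
barL [0.4099 0.0866 0.2141] [292.8096 328.1042] [273.3574 174.079 ]
barR [ 0.456  -0.077   0.2141] [372.5744 310.7528] [239.4356 210.7606]
piv [0.4419 0.1144 0.1207] [283.8254 313.1069] [288.3778 196.8421]
```

Call:
carry_out --moves '[100, 1.6, -1.9, 0, -0.125, 100, 1.6, -1.9, 0, -0.125, 100, 1.6, -1.9, 0, -0.125, 100, 1.6, -1.9, 0, -0.125, 100, 1.6, -1.9, 0, -0.125, 100, 1.6, -1.9, 0, -0.125, 100, 1.6, -1.9, 0, -0.125, 100, 1.6, -1.9, 0, -0.125, 100, 1.6, -1.9, 0, -0.125, 100, 1.6, -1.9, 0, -0.125]' --squeeze 40

```text
clock: 1.15
position: [0.3821, 0.3396, 0.2311]
ee_rot: [-0.0, 0.735, 0.678, -0.0]
contact_force: [0.2, 0.5, 0.1]
width: 0.0853
```

Call:
carry_out --moves '[100, 1.6, -1.9, 0, -0.125, 100, 1.6, -1.9, 0, -0.125, 100, 1.6, -1.9, 0, -0.125, 100, 1.6, -1.9, 0, -0.125, 100, 1.6, -1.9, 0, -0.125, 100, 1.6, -1.9, 0, -0.125, 100, 1.6, -1.9, 0, -0.125, 100, 1.6, -1.9, 0, -0.125, 100, 1.6, -1.9, 0, -0.125, 100, 0, 0, 0, -0.09]'

```text
clock: 2.15
position: [0.5277, 0.1672, 0.2308]
ee_rot: [0.001, 0.991, 0.136, 0.0]
contact_force: [0.1, -0.4, -0.6]
width: 0.0858
```

```bash
python3 - <<'E'
from h import *
s=manip.get_state();print(s['clock'],s['position'],s['qpos'],s['contact_force'])
q=s['ee_rot'];M=R.from_quat(np.r_[q[1:],q[0]]).as_matrix();print(np.degrees(np.arctan2(M[1,0],M[0,0])),M[:,2])
im=manip.get_image('wrist');C=cam('wrist',s);cv2.imwrite('pics/w1.png',im[:,:,::-1])
print(proj(C,[.5302,.1448,.036]))
E
```

```text
2.15 [0.5277 0.1672 0.2308] [ 0.1823  0.2438  1.5514 -0.0017  1.346   1.4798] [ 0.1405 -0.3992 -0.6155]
15.67941886697861 [ 0.0007 -0.0016 -1.    ]
[346.7976 212.7533]
```

View pics/w1.png

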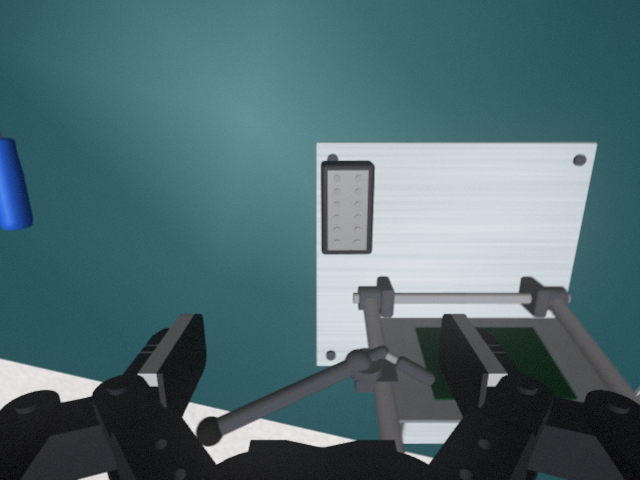

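The wrist view shows the case at about (347,207), aligned with the jaws and within about 5 mm of the top-view estimate. I'll descend and grasp it.

Call:
carry_out --moves '[100, 0.5, -1.1, 0, 0, 100, 0.5, -1.0, 0, 0, 100, 0, 0, -3, 0, 100, 0, 0, -3, 0, 100, 0, 0, -3, 0, 100, 0, 0, -3, 0, 100, 0, 0, -3, 0, 100, 0, 0, -2, 0, 100, 0, 0, -1, 0, 100, 0, 0, 0, 0]'

```text
clock: 3.2
position: [0.535, 0.1481, 0.0502]
ee_rot: [0.0, 0.99, 0.14, -0.001]
contact_force: [0.7, -1.1, -0.5]
width: 0.0851
```

Call:
carry_out --moves '[100, 0.2, -0.1, -2, 0, 100, 0, 0, -1.3, 0, 100, 0, 0, -0.5, 0, 45, 0, 0, 0, 0, 30, 0, 0, 0, 0, 20, 0, 0, 0, 0, 20, 0, 0, 0, 0, 20, 0, 0, 0, 0, 20, 0, 0, 0, 0, 20, 0, 0, 0, 0]'

```text
clock: 4.2
position: [0.5385, 0.1477, 0.0143]
ee_rot: [0.0, 0.99, 0.14, 0.001]
contact_force: [0.2, -0.3, 5.3]
width: 0.0445
```

Call:
carry_out --moves '[20, 0, 0, 2, 0, 20, 0, 0, 3.5, 0, 20, 0, 0, 4, 0, 20, 0, 0, 4, 0, 20, 0, 0, 4, 0, 20, 0, 0, 4, 0, 20, 0, 0, 4, 0, 20, 0, -1, 2, 0, 20, 0, -2, 0, 0, 20, 0, -3, 0, 0]'

```text
clock: 5.2
position: [0.5376, 0.0881, 0.2889]
ee_rot: [-0.0, 0.99, 0.141, 0.001]
contact_force: [-0.1, 0.2, -1.4]
width: 0.0443
```

Call:
carry_out --moves '[20, -1, -4, 0, -0.045, 20, -1, -4, 0, -0.045, 20, -1, -4, 0, -0.045, 20, -1, -4, 0, -0.045, 20, -1, -4, 0, -0.045, 20, -1, -4, 0, -0.045, 20, -1, -4, 0, -0.045, 20, -1, -4, 0, -0.045, 20, -1, -4, 0, -0.045, 20, -1, -3, 0, -0.045]'

```text
clock: 6.2
position: [0.4367, -0.3045, 0.2877]
ee_rot: [0.0, 0.996, -0.086, -0.0]
contact_force: [1.0, -0.5, -1.1]
width: 0.0442
```

```bash
python3 - <<'E'
from h import *
s=manip.get_state();print(s['clock'],s['position'],s['width'],s['contact_force'])
im=manip.get_image('wrist');cv2.imwrite('pics/w2.png',im[:,:,::-1])
E
```

```text
6.2 [ 0.4367 -0.3045  0.2877] 0.044214962681413394 [ 0.9913 -0.5245 -1.1139]
```

View pics/w2.png

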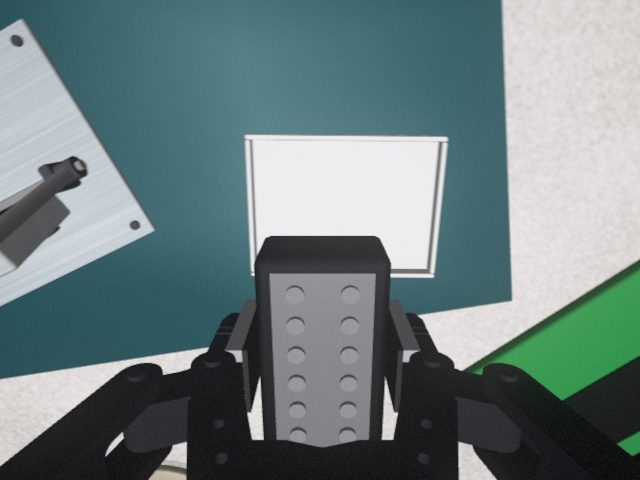

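The case is held level and lines up with the tray at (345,205). Lowering it now.

Call:
carry_out --moves '[20, -1, -0.6, 0, 0, 20, -0.5, -0.6, 0, 0, 20, 0, 0, -4, 0, 20, 0, 0, -4, 0, 20, 0, 0, -4, 0, 20, 0, 0, -4, 0, 20, 0, 0, -3, 0, 20, 0, 0, -2, 0, 20, 0, 0, -1, 0, 20, 0, 0, 0, 0]'

```text
clock: 7.25
position: [0.4222, -0.3131, 0.0674]
ee_rot: [-0.001, 0.996, -0.084, -0.001]
contact_force: [-0.2, -0.0, -1.1]
width: 0.0443
```

Call:
carry_out --moves '[20, -0.4, -0.6, -2, 0, 20, -0.4, 0, -2, 0, 20, 0, 0, -1, 0, 20, 0, 0, -0.5, 0, 20, 0, 0, 0, 0, 80, 0, 0, 0, 0, 80, 0, 0, 0, 0, 80, 0, 0, 0, 0, 80, 0, 0, 0, 0, 80, 0, 0, 0, 0]'

```text
clock: 8.25
position: [0.4148, -0.3206, 0.0136]
ee_rot: [0.0, 0.996, -0.084, 0.0]
contact_force: [-0.4, -0.2, -1.1]
width: 0.0685
```

```bash
python3 - <<'E'
from h import *
# plan kickstand push in stand coords, frame at -0.25
yaw,o=.2749,np.array([.4782,.0176]);Rz=R.from_euler('z',yaw).as_matrix();Ry=R.from_euler('y',-.25).as_matrix()
ax=np.array([-.939,0,-.343]);ax/=np.linalg.norm(ax);piv=np.array([.014,.103,.09]);v=np.array([-.0005,.2047,.1314])-piv
v-=ax*(v@ax);v*=.11/np.linalg.norm(v)
for th in(0,.25,.5,.6,.8,1,1.5,2):
    u=R.from_rotvec(ax*th).apply(v)
    W=[Rz@(Ry@(piv+u*f)+[0,0,.03])+[*o,0] for f in(.73,1)]
    d=Rz@Ry@np.cross(ax,u/.11);print(th,*W,d)
E
```

```text
0 [0.4046 0.1805 0.1469] [0.3908 0.2049 0.1566] [ 0.3917  0.5219 -0.7577]
0.25 [0.4135 0.1888 0.131 ] [0.403  0.2163 0.1349] [ 0.4944  0.3021 -0.815 ]
0.5 [0.4242 0.1925 0.1145] [0.4177 0.2213 0.1123] [ 0.5664  0.0635 -0.8217]
0.6 [0.4288 0.1926 0.108 ] [0.424  0.2215 0.1033] [ 0.5856 -0.0339 -0.8099]
0.8 [0.4384 0.1905 0.0953] [0.4372 0.2186 0.0859] [ 0.6061 -0.2268 -0.7624]
1 [0.4482 0.1853 0.0836] [0.4505 0.2116 0.07  ] [ 0.6025 -0.4106 -0.6844]
1.5 [0.4706 0.1609 0.0618] [0.4812 0.178  0.0401] [ 0.4911 -0.7841 -0.3796]
2 [0.486  0.125  0.0544] [0.5023 0.1289 0.0299] [ 0.2594 -0.9656  0.0182]
```

Call:
carry_out --moves '[80, 0, 0, 1.5, 0, 80, 0, 0, 3, 0, 80, 0, 0, 4, 0, 80, 0, 0, 4, 0, 80, 0, 0, 4, 0, 80, 0, 0, 4, 0, 0, 0, 0, 4, 0, 0, 0, 1, 3, 0, 0, 0, 2, 0, 0.05, 0, 0, 3, 0, 0.05]'

```text
clock: 9.25
position: [0.4149, -0.2605, 0.2886]
ee_rot: [0.001, 0.999, -0.034, 0.001]
contact_force: [0.7, 0.0, -0.8]
width: 0.0104
```

Call:
carry_out --moves '[0, 0, 4, 0, 0.05, 0, 0, 4, 0, 0.05, 0, 0, 4, 0, 0.05, 0, 0, 4, 0, 0.05, 0, 0, 4, 0, 0.05, 0, 0, 4, 0, 0.05, 0, 0, 4, 0, 0.05, 0, 0, 4, 0, 0, 0, 0, 4, 0, 0, 0, -1.2, 4, 0, 0]'

```text
clock: 10.25
position: [0.4022, 0.1415, 0.2871]
ee_rot: [-0.0, 0.99, 0.14, -0.001]
contact_force: [-0.5, -0.1, -0.4]
width: 0.0001
```

Call:
carry_out --moves '[0, 0, 2, 0, 0, 0, 0, 1.5, 0, 0, 0, 0, 0, 0, 0, 0, 0, 0, -2, 0, 0, 0, 0, -4, 0, 0, 0, 0, -2, 0, 0, 0, 0, -1, 0, 0, 0, 0, 0, 0, 0, 0, 0, 0, 0, 0, 0, 0, 0, 0]'

```text
clock: 11.25
position: [0.4037, 0.1746, 0.1996]
ee_rot: [-0.0, 0.99, 0.14, 0.001]
contact_force: [-0.5, 0.2, -0.1]
width: -0.0
```

```bash
python3 - <<'E'
from h import *
s=manip.get_state();print(s['clock'],s['position'],s['width'],s['contact_force'])
a=manip.get_image('top')[:,:,::-1];b=manip.get_image('scene')[:,:,::-1]
a=cv2.resize(a[210:400,200:520],(800,475));b=cv2.resize(b[120:340,110:350],(800,733))
cv2.imwrite('pics/t3.png',a);cv2.imwrite('pics/s3.png',b[:600])
E
```

```text
11.25 [0.4037 0.1746 0.1996] -3.0382575289834808e-05 [-0.4872  0.2486 -0.1218]
```

View pics/t3.png

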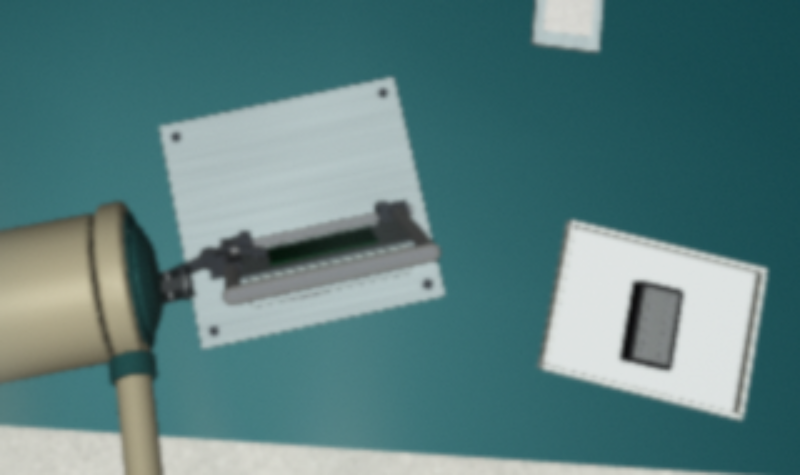

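The case lies flat near the centre of the tray (crop 655,325). Now I'll push the kickstand along its arc.

Call:
carry_out --moves '[0, 0, 0.8, -2, 0, 0, 0, 0, -1.5, 0, 0, 0, 0, -1, 0, 0, 0.4, 0.5, -0.8, 0, 0, 0.4, 0.3, -0.8, 0, 0, 0.5, 0.2, -0.8, 0, 0, 0.5, 0.1, -0.8, 0, 0, 0.5, 0, -0.8, 0, 0, 0.5, 0, -0.8, 0, 0, 0, 0, 0, 0]'

```text
clock: 12.35
position: [0.43, 0.1928, 0.1036]
ee_rot: [0.001, 0.99, 0.14, -0.002]
contact_force: [1.0, -0.2, 0.2]
width: 0.0001
```

```bash
python3 - <<'E'
from h import *
s=manip.get_state();print(s['clock'],s['position'],s['contact_force'])
b=manip.get_image('scene')[:,:,::-1];w=manip.get_image('wrist')[:,:,::-1]
T=cam('scene');print('tip down expected',proj(T,[.5023,.1289,.03])-[200,140],'folded',proj(T,[.391,.205,.157])-[200,140])
b=cv2.resize(b[140:300,200:360],(480,480))
cv2.imwrite('pics/x4.png',np.hstack([b,cv2.resize(w[:,80:],(320,274),interpolation=3) if 0 else np.pad(cv2.resize(w,(320,240)),((0,240),(0,0),(0,0)))]))
E
```

```text
12.35 [0.43   0.1928 0.1036] [ 0.9634 -0.2217  0.2333]
tip down expected [105.0986  84.0531] folded [98.6187 26.2837]
```

View pics/x4.png

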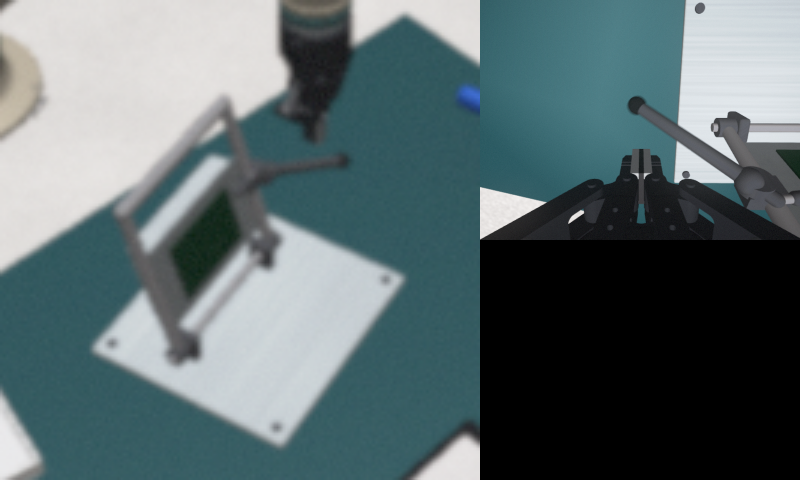

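```bash
cat >k.py <<'E'
from h import *
yaw,o=.2749,np.array([.4782,.0176]);Rz=R.from_euler('z',yaw).as_matrix()
ax=np.array([-.939,0,-.343]);ax/=np.linalg.norm(ax);piv=np.array([.014,.103,.09]);v=np.array([-.0005,.2047,.1314])-piv
v-=ax*(v@ax);v*=.11/np.linalg.norm(v)
def leg(th,f=1,fr=-.25): return Rz@(R.from_euler('y',fr).as_matrix()@(piv+R.from_rotvec(ax*th).apply(v)*f)+[0,0,.03])+[*o,0]
E
python3 - <<'E'
from k import *
s=manip.get_state();S=cam('scene');Wc=cam('wrist',s);T=cam('top')
print(s['clock'],s['position'],s['contact_force'],tri(S,(314.7,193.3),Wc,(314,208)))
for th in np.arange(0,1.5,.2):print(th,leg(th),proj(S,leg(th)),proj(Wc,leg(th)))
b=manip.get_image('scene')[:,:,::-1];hs=b[140:260,260:330].astype(int).sum(2);
s=manip.get_state();print(s['clock'],s['contact_force'])
w=manip.get_image('wrist');cv2.imwrite('pics/w5.png',w[:,:,::-1])
print(np.abs(w.astype(int)-0)[180:236:6,290:340:6].sum(2))
E
```

```text
12.45 [0.43   0.193  0.1046] [ 0.5091 -0.9959 -0.0789] (array([0.4675, 0.206 , 0.0901]), np.float64(0.003297032613153212))
0.0 [0.3908 0.2049 0.1566] [298.5481 166.3497] [245.0285 506.9997]
0.2 [0.4003 0.2145 0.1393] [302.8303 170.4125] [232.4869 431.0688]
0.4 [0.4116 0.2201 0.1213] [306.4915 175.4248] [234.3838 366.1621]
0.6000000000000001 [0.424  0.2215 0.1033] [309.4154 181.1892] [247.0462 312.1542]
0.8 [0.4372 0.2186 0.0859] [311.5129 187.4931] [267.5945 268.2101]
1.0 [0.4505 0.2116 0.07  ] [312.7216 194.1144] [293.9091 233.2679]
1.2000000000000002 [0.4635 0.2007 0.056 ] [313.0055 200.8261] [324.4965 206.2939]
1.4000000000000001 [0.4756 0.1863 0.0446] [312.355  207.3997] [358.3423 186.4026]
12.5 [0.5282 0.9994 0.1707]
[[326 336 325 326 334 323 328 323 317]
 [341 332 332 319 324 322 328 324 319]
 [336 345 328 328 329 330 327 322 329]
 [320 326 327 329 326 339 321 322 319]
 [331 333 327 325 331 324 322 323 319]
 [333 332 330 322 327 317 315 321 317]
 [331 326 333 332 326 321 319 323 315]
 [329 322 316 329 324 319 318 317 316]
 [339 324 319 317 327 322 321 318 324]
 [326 322 318 330 323 326 321 319 313]]
```

The two camera rays disagree because the leg was moving: the later frame no longer has it at that spot, so it is snapping down. I'll retreat upward and go to the front of the bar, then check.

Call:
carry_out --moves '[0, 0, 0, 2, 0, 0, 0, 0, 4, 0, 0, 0, 0, 4, 0, 0, 0, 0, 4, 0, 0, 0, 0, 4, 0, 0, -1.2, -4, 0, 0, 0, -1.2, -4, 0, 0, 0, -1.2, -4, 0, 0, 0, -1.2, -4, 0, 0, 0, 0, -4, 0, 0]'

```text
clock: 13.55
position: [0.3805, -0.0074, 0.2858]
ee_rot: [0.0, 0.99, 0.14, 0.0]
contact_force: [0.9, 0.4, -0.7]
width: 0.0002
```

```bash
python3 - <<'E'
from k import *
s=manip.get_state();print(s['clock'],s['position'],s['contact_force'])
S=cam('scene');print((proj(S,leg(2))-[200,140])*4,(proj(S,leg(2,.5))-[200,140])*4)
b=manip.get_image('scene')[:,:,::-1];cv2.imwrite('pics/s6.png',cv2.resize(b[140:280,200:360],(640,560),interpolation=2))
E
```

```text
13.55 [ 0.3805 -0.0074  0.2858] [ 0.9221  0.4411 -0.7358]
[420.4012 336.2852] [387.4969 282.7012]
```

View pics/s6.png

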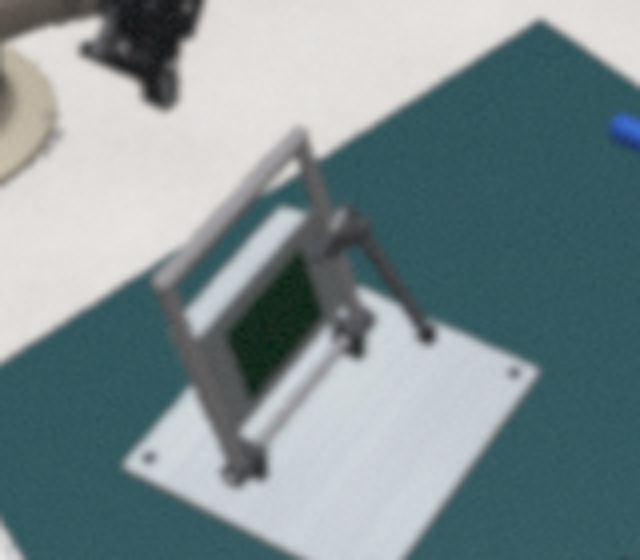

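The kickstand is down: the foot is at crop (427,334), with (420,336) expected at 2.0 rad. The frame still leans forward. I'll descend in front of the bar, then push.

Call:
carry_out --moves '[0, 0, 0, -2, 0, 0, 0, 0, -3, 0, 0, 0, 0, -3, 0, 0, 0, 0, -1.2, 0, 0, 0, 0, 0, 0, 0, 0.96, 0.27, 0, 0, 0, 0.96, 0.27, 0, 0, 0, 0.48, 0.14, 0, 0, 0, 0, 0, 0, 0, 0, 0, 0, 0, 0]'

```text
clock: 14.6
position: [0.4069, 0.0005, 0.1935]
ee_rot: [0.0, 0.99, 0.14, 0.0]
contact_force: [-0.8, 0.2, 0.5]
width: -0.0002
```

Call:
carry_out --moves '[0, 0.48, 0.14, 0, 0, 0, 0.48, 0.14, 0, 0, 0, 0.48, 0.14, 0, 0, 0, 0.48, 0.14, 0, 0, 0, 0.48, 0.14, 0, 0, 0, 0.48, 0.14, 0, 0, 0, 0, 0, 0, 0, 0, 0, 0, 0, 0, 0, 0, 0, 0, 0, 0, 0, 0, 0, 0]'

```text
clock: 15.6
position: [0.4352, 0.0087, 0.1931]
ee_rot: [0.0, 0.99, 0.14, -0.0]
contact_force: [-2.7, -1.3, 0.1]
width: -0.0001
```

Call:
carry_out --moves '[0, 0.29, 0.08, 0, 0, 0, 0.29, 0.08, 0, 0, 0, 0.29, 0.08, 0, 0, 0, 0.29, 0.08, 0, 0, 0, 0.29, 0.08, 0, 0, 0, 0.29, 0.08, 0, 0, 0, 0, 0, 0, 0, 0, 0, 0, 0, 0, 0, 0, 0, 0, 0, 0, 0, 0, 0, 0]'

```text
clock: 16.6
position: [0.4527, 0.0135, 0.1933]
ee_rot: [0.0, 0.99, 0.14, -0.0]
contact_force: [-1.5, -1.0, 0.8]
width: -0.0
```

Call:
carry_out --moves '[0, 0.1, 0.03, 0, 0, 0, 0.1, 0.03, 0, 0, 0, 0.1, 0.03, 0, 0, 0, 0.1, 0.03, 0, 0, 0, 0.1, 0.03, 0, 0, 0, 0, 0, 0, 0, 0, 0, 0, 0, 0, 0, 0, 0, 0, 0, 0, 0, 0, 0, 0, 0, 0, 0, 0, 0]'

```text
clock: 17.6
position: [0.4579, 0.015, 0.1933]
ee_rot: [0.0, 0.99, 0.14, -0.0]
contact_force: [-1.9, -2.3, 1.3]
width: -0.0004
```

Call:
carry_out --moves '[0, 0.1, 0.03, 0, 0, 0, 0.1, 0.03, 0, 0, 0, 0.1, 0.03, 0, 0, 0, 0, 0, 0, 0, 0, 0, 0, 0, 0, 0, 0, 0, 0, 0, 0, 0, 0, 0, 0, 0, 0, 0, 0, 0, 0, 0, 0, 0, 0, 0, 0, 0, 0, 0]'

```text
clock: 18.6
position: [0.4609, 0.016, 0.1933]
ee_rot: [0.0, 0.99, 0.14, -0.0]
contact_force: [-2.1, -1.0, 1.3]
width: 0.0002
```

```bash
python3 - <<'E'
from k import *
F=[]
for i in range(4):
    a=manip.get_image('scene');s=manip.get_state();F.append(s['contact_force'])
F=np.mean(F,0);p=s['position'];print(s['clock'],p,F,'along',F[:2]@Rz[:2,0],'stand',Rz[:2,:2].T@(p[:2]-o))
S=cam('scene')
for fr in(-.08,0,.08):
    e=[Rz@(R.from_euler('y',fr).as_matrix()@np.array([0,y,.19])+[0,0,.03])+[*o,0] for y in(.085,-.085)]
    print(fr,[(proj(S,P)-[200,140])*4 for P in e],(proj(S,leg(2,1,fr))-[200,140])*4)
cv2.imwrite('pics/s7.png',cv2.resize(a[140:280,200:360,::-1],(640,560),interpolation=2))
E
```

```text
18.8 [0.4609 0.0159 0.1933] [-1.793  -1.6676  1.0992] along -2.178360783015498 stand [-0.0171  0.0031]
-0.08 [array([329.3495, 146.8716]), array([194.7924, 295.8611])] [419.5689 343.1255]
0 [array([346.8055, 153.8615]), array([212.9667, 303.9191])] [418.6199 346.0038]
0.08 [array([364.4243, 162.091 ]), array([231.4146, 313.2067])] [417.325  348.6398]
```

View pics/s7.png

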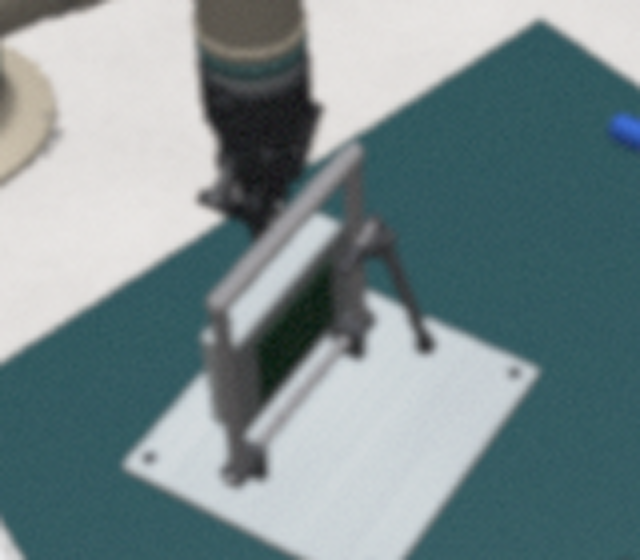

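The bar ends at about (353,152) and (217,301) match the upright model. A few more mm will show whether the foot has stopped it (force rise).

Call:
carry_out --moves '[0, 0.1, 0.03, 0, 0, 0, 0.1, 0.03, 0, 0, 0, 0.1, 0.03, 0, 0, 0, 0, 0, 0, 0, 0, 0, 0, 0, 0, 0, 0, 0, 0, 0, 0, 0, 0, 0, 0, 0, 0, 0, 0, 0, 0, 0, 0, 0, 0, 0, 0, 0, 0, 0]'

```text
clock: 19.8
position: [0.4631, 0.0166, 0.1933]
ee_rot: [0.0, 0.99, 0.14, -0.001]
contact_force: [-4.1, -2.8, 3.5]
width: 0.0
```

The force has roughly doubled and the arm stalled short of the commanded distance, so the foot is on the plate. One final check before I hand in.

```bash
python3 - <<'E'
from k import *
F=[];P=[]
for i in range(4):
    a=manip.get_image('scene');s=manip.get_state();F.append(s['contact_force'][:2]@Rz[:2,0]);P.append(s['position'])
print(s['clock'],F,np.ptp(P,0))
cv2.imwrite('pics/s8.png',np.hstack([cv2.resize(a[140:280,200:340,::-1],(480,480),interpolation=2),cv2.resize(a[250:340,120:180,::-1],(320,480),interpolation=2)]))
E
```

```text
20.0 [np.float64(-5.348641204554641), np.float64(-4.456122803628745), np.float64(-4.74892993852514), np.float64(-5.475013790884713)] [0. 0. 0.]
```

View pics/s8.png

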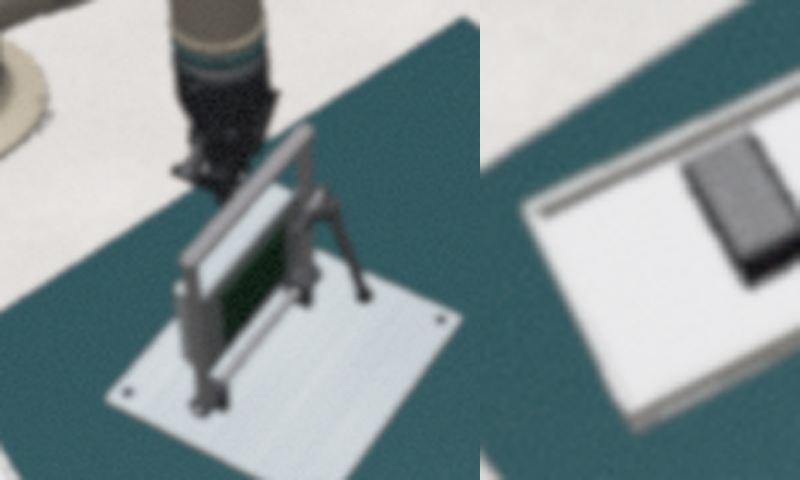

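The frame is upright with the foot on the plate at (364,295), the case is flat in the tray, and the push is a steady 5 N or so. Handing in.

```bash
python3 -c "
from rig import manip
print(manip.sign_off())"
```

```text
the job is handed in; nothing more can be done
None
```

I laid the bit case flat in the white tray and pushed the kickstand past centre so it snapped down. I then pushed the top bar back with the shut fingers until the kickstand foot stood on the plate. I handed in at about 20 s of the 69 s allowed, with the fingers still pushing on the bar.

What the last checks showed:
- **Case:** it lies flat near the middle of the tray, released, with nothing touching it.
- **Kickstand:** before the frame was raised, the foot was within about 2 pixels of where it should be when fully down. It still looks down in the last picture.
- **Frame:** the bar ends matched the model for upright (about 0 rad). In the final 3 mm of pushing, the force rose from about 2.2 N to about 5 N and the arm stopped short of the commanded distance, so the foot is on the plate.
- **Stillness:** the arm did not move over the last four readings, and the push held at 4.5 to 5.5 N.

One check disagreed. The picture just after the push seemed to show the leg only part-way down, with its two camera views not matching. That was because the leg was still moving, and a later picture showed it fully down.

I never moved the arm near the screwdriver, small drive or black box. I did not measure their positions again at the end.

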